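Stack the steel tumblers on the rubber mat

ROBOT

A 6-joint arm with a two-finger parallel gripper is mounted at the origin on the work surface. World frame = base frame: x ahead of the robot, y to its left, z up, the work surface at z = 0. Lengths are in m, angles in rad, forces in N, time in s.
With the tool pointing down it reaches from about 0.375 to 0.975 m from the base axis. Payload 3.8 kg.
Tool frame: the origin (TCP) lies on the front face of the gripper's body, between the roots of the fingers; the fingertips stand 64 mm ahead of it and the grasp point (between the pads) lies 45 mm ahead of it (bot.finger_overhang is the distance from the TCP to the fingertips, in m); z points along the fingers, y is the line along which they close (so a half turn about z gives the same grasp; the last joint's range is limited). The gripper opens to 88 mm and grips with 3 to 60 N. Pads are 18 mm wide; open, the fingers measure 123 mm over their backs; the gripper's body (75 mm by 187 mm) begins 45 mm behind the grasp point.
Start: joints at [1.078, 0.264, 1.604, -0, 1.274, -0.037], TCP at [0.297, 0.606, 0.303] pointing down, gripper open.
Joint ranges: [-2.63, 2.63], [-0.94, 2.18], [0.31, 2.57], [-1.31, 4.45], [0, 2.66], [-2.55, 2.55]. Speed limits (rad/s): [2.57, 2.57, 3.14, 3.14, 3.14, 3.14].

INTERFACE

Orientations are given as a unit quaternion [w, x, y, z].
In Python, from workcell import bot gives the robot as it stands.
- The arm moves only by the tool send_rows, never from a script. Its argument "targets" is a list of rows, each a list of 3 entries, a list of its own where there are three numbers: the shift along the tool's x, y, z in m, then the turn, a rotation vector about the tool's x, y, z in degrees, then the closure, from 0 (fully open) to 1 (shut). A call has 1 to 10 rows; each row is the pose to reach, as a shift and turn from the pose commanded when the call began, along the tool's axes at that moment; what a row does not reach only later rows make up. A row lasts 1/10 s, in which the tool goes at most 50 mm and 8.59 degrees, less where a joint would pass 70% of its speed; a pose out of reach is approached as far as the arm can. A call with a gripper value outside its range is refused whole. The fingers move at their own pace and stop on an object; the grip force is fixed at half the most. Time passes only in rows, so rows that repeat a pose let the fingers close. It gives the time, the measured TCP pose, the force, the opening and the grip force at its end, in the units of the state.
- bot.observe(): the state, without advancing time (a new reading comes with each control period).
- bot.snapshot(name): name is "side" or "top"; returns a dict with "image" (384x512x3 uint8, blue, green, red), "fx", "fy", "cx", "cy" (pixels), "distortion" ([k1, k2, p1, p2, k3] as OpenCV has them; the pictures are not rectified), "eye" and "orientation" of the camera in the world. Camera axes: x right, y down, z forward; pixel columns grow to the right and rows downward; lengths in m; the calibration is good to about 2 mm. A picture is of the moment at which its call begins. There is no depth.
- bot.finish_job(): hands the job in; it is judged then, once.
Trained networks look in the newest picture that a camera, given by its name, has taken for a name from the list of things; names that differ only in an ending like _2 or _b are one class to them, and where a whole thing is asked for, a point or a joint stands for the part that bears it (a point fixed in the world has none). Each returns a list of dicts, best first, with "conf" (0 to 1); they miss things now and then, are a little off and sometimes report something else, mostly with a low value. They report only what shows in the picture. A call takes as long as a camera call. They do not tell look-alikes from the thing itself.
- bot.find_in(camera, label): "bbox" ([left, top, right, bottom] in pixels, round what is visible of it).
The state is a dict: "time_s": time; "joints": joint angles; "joint_velocities": joint speeds; "joint_torque": joint torques, N m; "tool_pos": TCP position; "orientation": TCP orientation; "force": force on the tool from outside, world axes, zero at the start; "moment": the same for the moment, N m; "opening": finger opening in m; "finger_force": force on a finger pad.
Only numpy, scipy, OpenCV 4.12 (cv2) and the standard library are available. Lean on these libraries where they do the work, as an engineer would, in place of code of your own. Each camera call takes 0.05 s, during which the arm holds its last target. There are 200 camera calls.

TASK

Tidy the three matching steel tumblers into one stack: leave the one on the round black rubber mat where it stands, and nest the other two upright on top of it, one after the other, each with its foot fully down inside the cup below. Let go of the stack and leave the white mug where it is.

Things in the scene. Friction and masses are not known exactly. Their poses are not given: they have to be found in the camera images.
- base_cup_mid (a point): Bottom of the stack: round steel tumbler, 95 mm high, open top, 140 g. Body 62 mm across outside, 57 mm inside, straight from 30 mm up to the rim; there a flat shoulder, under it a foot tapering from 49 mm across to 36 mm at the underside. Point: on its axis, half-way up (47.5 mm); z up the axis. It stands on a fixed round black rubber mat 120 mm across, 5 mm thick.
- cup_1_mid (a point): Second tumbler, same as the first (110 to 185 g), on the worktop. Point: on its axis, half-way up (47.5 mm). Nested, its foot is in the mouth below and its shoulder on the rim: underside 30 mm below that rim, so it stands 65 mm higher than the cup below and the upper 65 mm stay free to hold.
- cup_2_mid (a point): Third tumbler, same as the second, on the worktop; it nests in the same way, and either may go first. Point: on its axis, half-way up (47.5 mm above its underside).
- mug_mid (a point): White ceramic mug, a bystander: 90 mm high, 76 mm across, loop handle on its +y side out to 74 mm from the axis. Point: on its axis, half-way up. Bystanders not reported: steel funnel mouth down (90 mm across, 105 high) before the robot, lime green tub (88 across, 110 high) and aluminium kettle (200 high) far to the robot's left.
Things that resemble listed ones, but are neither listed nor needed, are in the scene too. Leave any blue or red look-alike of the part that bears cup_1_mid alone.

How it is judged:
By the outcome, as a careful person would: the job done as asked, in the order asked, and still so for the second after the job is handed in, with the robot touching nothing.
It also fails if it takes over 64 s, if anything falls off the work surface, if the arm or the gripper's body presses on something with over 40 N, if the wrist force passes 120 N, or if a joint passes its speed limit or range.

## Working session

There is one attempt and no reset: what is moved stays moved. The work goes in short steps, Python scripts to look and compute and a tool call to move; the robot and the scene stay as the last step left them, time stands still between calls to the robot, and variables do not carry over. Pictures are saved under pics/ and viewed, at most 10 in all, crops included, and the job is handed in when it is done.

Besides the shell and the picture viewer there is one more tool, called after "Call:" as name([rows], argument=value, ...), one row to a line, values as JSON. send_rows: Moves the arm, as the interface text tells. Its arguments: {"type":"object","properties":{"targets":{"type":"array","items":{"type":"array"}}},"required":["targets"]}

```bash
mkdir -p pics && cat > h.py <<'E'
import numpy as np, cv2
from scipy.spatial.transform import Rotation as R
from workcell import bot
def rot(q): return R.from_quat([q[1],q[2],q[3],q[0]]).as_matrix()
def K(s): return np.array([[s['fx'],0,s['cx']],[0,s['fy'],s['cy']],[0,0,1.]])
def ray(s,px):
    p=cv2.undistortPoints(np.array([[px]],float),K(s),np.array(s['distortion'],float))[0,0]
    return np.array(s['eye']),rot(s['orientation'])@np.array([p[0],p[1],1])
def onz(s,px,z):
    e,d=ray(s,px); return e+d*(z-e[2])/d[2]
def proj(s,P):
    M=rot(s['orientation']).T; t=-M@np.array(s['eye'])
    return cv2.projectPoints(np.array(P,float).reshape(-1,1,3),cv2.Rodrigues(M)[0],t,K(s),np.array(s['distortion'],float))[0][:,0]
E
python3 - <<'E'
from h import *
for n in ['top','side']:
    s=bot.snapshot(n); cv2.imwrite(f'pics/{n}0.png',s['image']); print(n,s['eye'],s['orientation'],s['fx'],s['distortion'])
    for l in ['base_cup_mid','cup_1_mid','mug_mid']:
        for d in bot.find_in(n,l):
            b=d['bbox']; print(l,round(d['conf'],2),np.round(b), onz(s,[(b[0]+b[2])/2,(b[1]+b[3])/2],.0475).round(3))
print(bot.observe())
E
```

```text
top [0.43816473 0.01060846 0.94751224] [-0.06205653  0.71172657 -0.69704819  0.06097624] 386.3578137067536 [3.15447223e-05 0.00000000e+00 0.00000000e+00 0.00000000e+00
 0.00000000e+00]
base_cup_mid 0.88 [349. 232. 381. 261.] [ 0.474 -0.237  0.047]
cup_1_mid 0.77 [244. 134. 270. 166.] [0.699 0.017 0.048]
cup_1_mid 0.74 [207. 109. 236. 142.] [0.758 0.106 0.047]
cup_1_mid 0.71 [200. 154. 228. 182.] [0.652 0.119 0.047]
mug_mid 0.71 [308. 148. 342. 197.] [ 0.647 -0.146  0.047]
side [ 0.46501647 -0.63353714  0.62141476] [-0.41325463  0.90642878 -0.08216909  0.02925278] 419.3025034565068 [-0.01587714  0.          0.          0.          0.        ]
base_cup_mid 0.61 [207. 261. 250. 322.] [ 0.476 -0.216  0.047]
cup_1_mid 0.85 [303. 162. 333. 204.] [0.697 0.026 0.047]
cup_1_mid 0.69 [274. 137. 304. 182.] [0.655 0.121 0.047]
cup_1_mid 0.67 [317. 131. 346. 167.] [0.761 0.14  0.047]
mug_mid 0.64 [283. 210. 350. 275.] [ 0.648 -0.138  0.047]
{'time_s': 0.4, 'joints': array([ 1.07807973e+00,  2.64036070e-01,  1.60419518e+00,  1.19387274e-05,
        1.27370847e+00, -3.69078589e-02]), 'joint_velocities': array([ 0.00157004, -0.00221724, -0.00332544,  0.00050273, -0.00011526,
       -0.00039042]), 'joint_torque': array([-1.08257038e-03, -5.01284802e+01, -3.56590819e+01,  7.26508233e-02,
        2.20724987e-02, -7.76266620e-05]), 'tool_pos': array([0.29708999, 0.6060081 , 0.30250837]), 'orientation': array([-5.09270088e-05,  2.25938280e-01,  9.74141603e-01, -1.65989918e-04]), 'force': array([ 0.16102468, -0.63607473,  0.2461428 ]), 'moment': array([-0.01236855,  0.00148192,  0.0251905 ]), 'finger_force': 0.0, 'opening': 0.08834336082600938}
```

```bash
ls -la . && ls pics
```

```text
total 16
drwxr-xr-x  3 agent agent 4096 Dec  2 14:58 .
drwxr-xr-x 23 root  root  4096 Dec  2 14:58 ..
-rw-r--r--  1 agent agent  688 Dec  2 14:58 h.py
drwxr-xr-x  2 agent agent 4096 Dec  2 14:58 pics
side0.png
top0.png
```

View pics/top0.png

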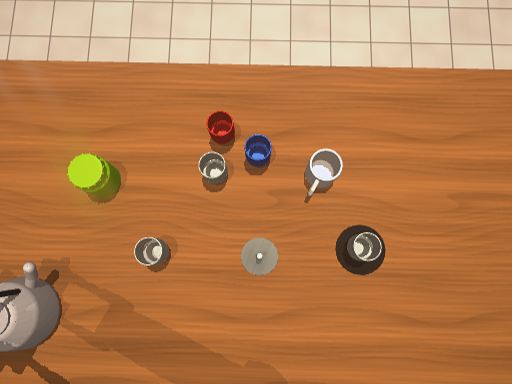

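View pics/side0.png

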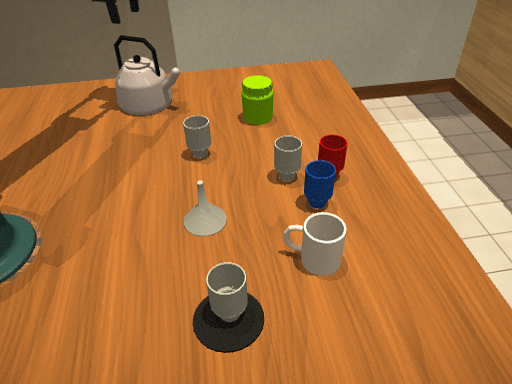

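Candidates in the top image are steel (213,168), steel (151,252), blue (258,150), red (221,127) and the base cup on the mat (366,247). The side image shows steel at (288,158) and (198,137), blue at (320,184), red at (332,153) and base at (228,292), along with the funnel and mug. By the description, I choose the two plain steel ones. The network missed (151,252), so next I'll fit positions on both cameras and check a close crop.

```bash
cat >> h.py <<'E'
from scipy.optimize import least_squares
a=np.linspace(0,2*np.pi,48)
def ring(r,z): return np.c_[r*np.cos(a),r*np.sin(a),0*a+z]
CUP=np.vstack([ring(.031,.095),ring(.031,.03),ring(.018,0)])
def steelbox(s,x,y,z0=0,m=22):
    "bbox of the non-wood (low saturation) blob round the predicted cup"
    q=proj(s,CUP+[x,y,z0]); lo=(q.min(0)-m).astype(int).clip(0); hi=(q.max(0)+m).astype(int)
    c=s['image'][lo[1]:hi[1],lo[0]:hi[0]]; h=cv2.cvtColor(c,cv2.COLOR_BGR2HSV)
    k=((h[...,1]<95)&(h[...,2]>60)).astype(np.uint8)
    n,_,st,ce=cv2.connectedComponentsWithStats(k); i=1+np.argmax(st[1:,4]); b=st[i]
    return np.array([b[0]+lo[0],b[1]+lo[1],b[0]+b[2]+lo[0]-1,b[1]+b[3]+lo[1]-1])
def fit(views,x0,z0=0):
    def f(p):
        r=[]
        for s,b in views:
            q=proj(s,CUP+[p[0],p[1],z0]); r+=list(np.r_[q.min(0),q.max(0)]-b)
        return r
    o=least_squares(f,x0,loss='soft_l1'); return o.x,o.fun if 0 else np.round(f(o.x),1)
E
python3 - <<'E'
from h import *
S={n:bot.snapshot(n) for n in ['top','side']}
for nm,p,z0 in [('A',onz(S['top'],(151,252),.08)[:2],0),('B',onz(S['top'],(213,168),.08)[:2],0),('base',(.474,-.225),.005)]:
    v=[(s,steelbox(s,*p,z0)) for s in S.values()]
    x,r=fit(v,p,z0); print(nm,p,x.round(4),r,[b.tolist() for _,b in v])
    for d in S: 
        if nm=='B' or nm=='A':
            for k in bot.find_in(d,'cup_1_mid'): pass
c=lambda s,x,y,w:cv2.resize(s['image'][y-w:y+w,x-w:x+w],(360,360),interpolation=cv2.INTER_CUBIC)
cv2.imwrite('pics/crop1.png',np.hstack([c(S['side'],288,160,40),c(S['side'],198,138,40)]))
E
```

```text
A [0.45046336 0.2471113 ] [0.453  0.2504] [-0.5 -0.6  0.7  0.1 -1.2 -1.5  0.4  0.8] [[134, 237, 168, 265], [183, 116, 210, 157]]
B [0.64454969 0.11737936] [0.6501 0.1192] [-1.1 -1.1  1.4  1.1 -0.7 -1.2  0.5  0.8] [[199, 152, 226, 182], [274, 136, 301, 180]]
base (0.474, -0.225) [ 0.4734 -0.2279] [-0.6 -0.5 -0.2 -0.8 -0.9 -0.  -0.   1. ] [[347, 232, 382, 261], [206, 262, 247, 321]]
```

View pics/crop1.png

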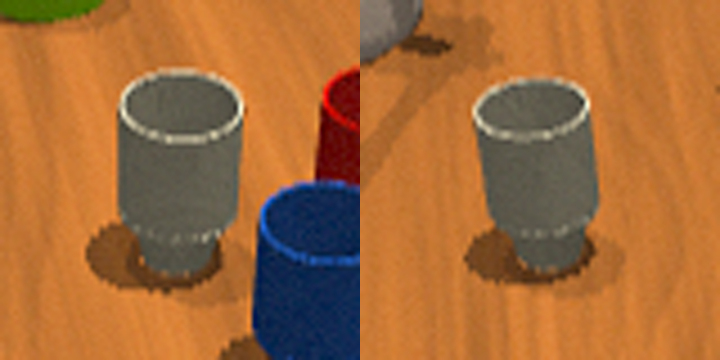

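The crop shows two plain steel tumblers with narrow feet, at side (288,160) and (198,138). The blue and red ones are look-alikes. I'll take A at (0.453, 0.250) first.

Call:
send_rows([
  [[-0.297, -0.251, 0], [0, 0, 0], 0],
  [[-0.297, -0.251, 0], [0, 0, 0], 0],
  [[-0.297, -0.251, 0], [0, 0, 0], 0],
  [[-0.297, -0.251, 0], [0, 0, 0], 0],
  [[-0.297, -0.251, 0], [0, 0, 0], 0],
  [[-0.297, -0.251, 0], [0, 0, 0], 0],
  [[-0.297, -0.251, 0], [0, 0, 0], 0],
  [[-0.297, -0.251, 0], [0, 0, 0], 0],
  [[-0.297, -0.251, 0], [0, 0, 0], 0],
  [[-0.297, -0.251, 0], [0, 0, 0], 0],
])

```text
time_s: 1.7
tool_pos: [0.4537, 0.2493, 0.303]
orientation: [0.0, 0.227, 0.974, 0.0]
force: [0.1, -0.2, -0.5]
opening: 0.0877
finger_force: 0.0
```

```bash
cat >> h.py <<'E'
def go(x,y,z):
    o=bot.observe(); M=rot(o['orientation']); d=np.array([x,y,z])-o['tool_pos']
    print('t',round(o['time_s'],2),'pos',o['tool_pos'].round(4),'shift',(M.T@d).round(4),'tool z',M[:,2].round(3),'open',round(o['opening'],4),'F',o['force'].round(1))
E
python3 - <<'E'
from h import *
go(.453,.2504,.115)
E
```

```text
t 1.7 pos [0.4537 0.2493 0.303 ] shift [0.0011 0.0005 0.188 ] tool z [ 0.     0.001 -1.   ] open 0.0877 F [ 0.1 -0.2 -0.5]
```

Call:
send_rows([
  [[0.001, 0, 0.04], [0, 0, 0], 0],
  [[0.001, 0, 0.08], [0, 0, 0], 0],
  [[0.001, 0, 0.12], [0, 0, 0], 0],
  [[0.001, 0, 0.15], [0, 0, 0], 0],
  [[0.001, 0, 0.175], [0, 0, 0], 0],
  [[0.001, 0, 0.188], [0, 0, 0], 0],
  [[0.001, 0, 0.188], [0, 0, 0], 0],
  [[0.001, 0, 0.188], [0, 0, 0], 0.5],
  [[0.001, 0, 0.188], [0, 0, 0], 0.5],
  [[0.001, 0, 0.188], [0, 0, 0], 0.5],
])

```text
time_s: 2.7
tool_pos: [0.4535, 0.2511, 0.1164]
orientation: [0.001, 0.226, 0.974, 0.001]
force: [0.2, 0.5, 0.0]
opening: 0.0664
finger_force: 0.0
```

Call:
send_rows([
  [[0, 0, 0], [0, 0, 0], 0.5],
  [[0, 0, 0], [0, 0, 0], 0.5],
  [[0, 0, 0], [0, 0, 0], 0.5],
  [[0, 0, 0], [0, 0, 0], 0.5],
  [[0, 0, 0], [0, 0, 0], 0.5],
])

```text
time_s: 3.2
tool_pos: [0.4535, 0.2509, 0.1162]
orientation: [0.001, 0.226, 0.974, 0.001]
force: [0.2, -0.1, 5.7]
opening: 0.0618
finger_force: 29.9
```

Call:
send_rows([
  [[0, 0, -0.01], [0, 0, 0], 0.5],
  [[0, 0, -0.03], [0, 0, 0], 0.5],
  [[0, 0, -0.06], [0, 0, 0], 0.5],
  [[0, 0, -0.1], [0, 0, 0], 0.5],
  [[0, 0, -0.14], [0, 0, 0], 0.5],
  [[0, 0, -0.17], [0, 0, 0], 0.5],
  [[0, 0, -0.18], [0, 0, 0], 0.5],
  [[0, 0, -0.18], [0, 0, 0], 0.5],
  [[0, 0, -0.18], [0, 0, 0], 0.5],
])

```text
time_s: 4.1
tool_pos: [0.4515, 0.2499, 0.2928]
orientation: [-0.001, 0.226, 0.974, -0.001]
force: [-0.5, -0.3, -2.3]
opening: 0.0619
finger_force: 29.9
```

```bash
python3 - <<'E'
from h import *
go(.4734,-.2279,.297)
o=bot.observe();print(o['finger_force'])
E
```

```text
t 4.1 pos [0.4515 0.2499 0.2928] shift [-0.23   -0.4194 -0.0036] tool z [-0.003 -0.001 -1.   ] open 0.0619 F [-0.5 -0.3 -2.3]
29.927579008290195
```

Call:
send_rows([
  [[-0.01, -0.018, 0], [0, 0, 0], 0.5],
  [[-0.028, -0.05, 0], [0, 0, 0], 0.5],
  [[-0.048, -0.087, 0], [0, 0, 0], 0.5],
  [[-0.069, -0.126, 0], [0, 0, 0], 0.5],
  [[-0.09, -0.164, 0], [0, 0, 0], 0.5],
  [[-0.11, -0.2, 0], [0, 0, 0], 0.5],
  [[-0.131, -0.239, 0], [0, 0, 0], 0.5],
  [[-0.152, -0.277, 0], [0, 0, 0], 0.5],
  [[-0.173, -0.315, 0], [0, 0, 0], 0.5],
  [[-0.194, -0.354, 0], [0, 0, 0], 0.5],
])

```text
time_s: 5.1
tool_pos: [0.4693, -0.1541, 0.2917]
orientation: [-0.002, 0.226, 0.974, 0.0]
force: [0.8, -0.2, -1.3]
opening: 0.0623
finger_force: 29.9
```

Call:
send_rows([
  [[-0.018, -0.032, 0], [0, 0, 0], 0.5],
  [[-0.029, -0.053, 0], [0, 0, 0], 0.5],
  [[-0.035, -0.063, 0], [0, 0, 0], 0.5],
  [[-0.036, -0.0655, 0], [0, 0, 0], 0.5],
  [[-0.036, -0.0655, 0], [0, 0, 0], 0.5],
  [[-0.036, -0.0655, 0], [0, 0, 0], 0.5],
])

```text
time_s: 5.7
tool_pos: [0.4741, -0.2263, 0.2941]
orientation: [-0.001, 0.225, 0.974, 0.0]
force: [0.3, 0.9, -0.5]
opening: 0.062
finger_force: 29.9
```

```bash
python3 - <<'E'
from h import *
go(.4734,-.2279,.22)
S={n:bot.snapshot(n) for n in ['top','side']}
o=bot.observe();P=o['tool_pos']
c=np.hstack([cv2.resize(S['top']['image'][190:310,290:410],(400,400),interpolation=3),cv2.resize(S['side']['image'][200:360,150:310],(400,400),interpolation=3)])
for s in S.values():
  print(proj(s,[[.4734,-.2279,.1],[.4734,-.2279,.005],[P[0],P[1],P[2]-.115],[P[0],P[1],P[2]-.02]]).round(1).tolist())
cv2.imwrite('pics/c2.png',c)
E
```

```text
t 5.7 pos [ 0.4741 -0.2263  0.2941] shift [-0.0002 -0.0018  0.0741] tool z [-0.001  0.001 -1.   ] open 0.062 F [ 0.3  0.9 -0.5]
[[367.5, 245.7], [356.4, 247.2], [378.0, 243.8], [394.8, 241.5]]
[[225.3, 277.7], [229.3, 312.5], [221.9, 241.8], [216.3, 191.1]]
```

View pics/c2.png

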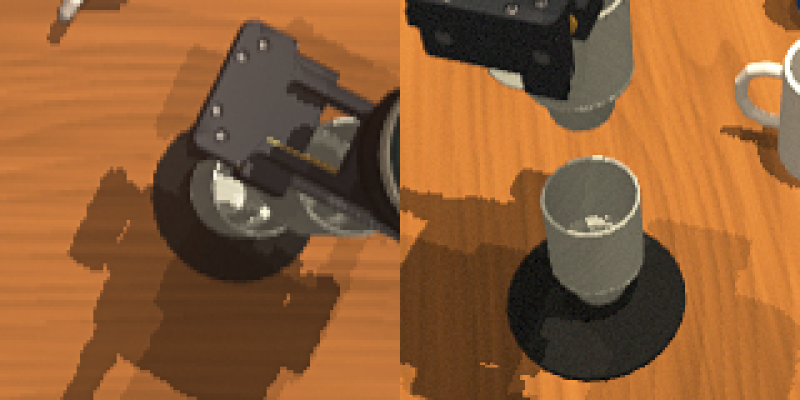

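The held foot (side ≈223,250) is centred over the base cup's mouth (≈226,278) to within about 1 mm. I'll lower it in two stages.

Call:
send_rows([
  [[0, -0.002, 0.015], [0, 0, 0], 0.5],
  [[0, -0.002, 0.035], [0, 0, 0], 0.5],
  [[0, -0.002, 0.055], [0, 0, 0], 0.5],
  [[0, -0.002, 0.07], [0, 0, 0], 0.5],
  [[0, -0.002, 0.08], [0, 0, 0], 0.5],
  [[0, -0.002, 0.086], [0, 0, 0], 0.5],
  [[0, -0.002, 0.09], [0, 0, 0], 0.5],
  [[0, -0.002, 0.094], [0, 0, 0], 0.5],
  [[0, -0.002, 0.096], [0, 0, 0], 0.5],
  [[0, -0.002, 0.096], [0, 0, 0], 0.5],
])

```text
time_s: 6.8
tool_pos: [0.4735, -0.2294, 0.1989]
orientation: [0.0, 0.226, 0.974, -0.0]
force: [-0.6, -0.4, -1.1]
opening: 0.0623
finger_force: 29.9
```

Call:
send_rows([
  [[0, 0, 0.003], [0, 0, 0], 0.5],
  [[0, 0, 0.006], [0, 0, 0], 0.5],
  [[0, 0, 0.009], [0, 0, 0], 0.5],
  [[0, 0, 0.01], [0, 0, 0], 0.5],
  [[0, 0, 0.01], [0, 0, 0], 0.5],
  [[0, 0, 0.01], [0, 0, 0], 0.5],
])

```text
time_s: 7.4
tool_pos: [0.4734, -0.2293, 0.1887]
orientation: [0.0, 0.226, 0.974, -0.0]
force: [-0.7, -0.8, -1.1]
opening: 0.0618
finger_force: 29.9
```

Call:
send_rows([
  [[0, 0, 0.001], [0, 0, 0], 0.5],
  [[0, 0, 0.002], [0, 0, 0], 0.5],
  [[0, 0, 0.003], [0, 0, 0], 0.5],
  [[0, 0, 0.003], [0, 0, 0], 0.5],
])

```text
time_s: 7.8
tool_pos: [0.4737, -0.2296, 0.1863]
orientation: [0.0, 0.226, 0.974, -0.0]
force: [-0.5, -0.7, 1.9]
opening: 0.0621
finger_force: 29.9
```

Contact came at TCP z 0.186, the expected seated height. I'll release, retreat and look.

Call:
send_rows([
  [[0, 0, 0], [0, 0, 0], 0.25],
  [[0, 0, 0], [0, 0, 0], 0.1],
  [[0, 0, 0], [0, 0, 0], 0],
  [[0, 0, 0], [0, 0, 0], 0],
  [[0, 0, 0], [0, 0, 0], 0],
  [[0, 0, -0.02], [0, 0, 0], 0],
  [[0, 0, -0.06], [0, 0, 0], 0],
  [[0, 0, -0.1], [0, 0, 0], 0],
  [[0, 0, -0.12], [0, 0, 0], 0],
  [[0, 0, -0.12], [0, 0, 0], 0],
])

```text
time_s: 8.8
tool_pos: [0.4752, -0.2303, 0.3099]
orientation: [0.004, 0.226, 0.974, -0.001]
force: [-0.1, 0.7, 0.0]
opening: 0.0879
finger_force: 0.0
```

```bash
python3 - <<'E'
from h import *
s=bot.snapshot('side'); c=s['image'][130:370,120:440].copy()
q=proj(s,np.vstack([ring(.031,.165)+[.4734,-.2279,0],ring(.031,.1)+[.4734,-.2279,0]]))
for p in q: cv2.circle(c,(int(p[0]-120+.5),int(p[1]-130+.5)),0,(0,0,255),-1)
cv2.imwrite('pics/c3.png',cv2.resize(c,(800,600),interpolation=cv2.INTER_NEAREST))
go(.6501,.1192,.306)
E
```

```text
t 8.85 pos [ 0.4741 -0.2297  0.3072] shift [-0.0044  0.3907  0.0012] tool z [ 0.003 -0.002 -1.   ] open 0.0879 F [-0.4  0.2 -0.6]
```

View pics/c3.png

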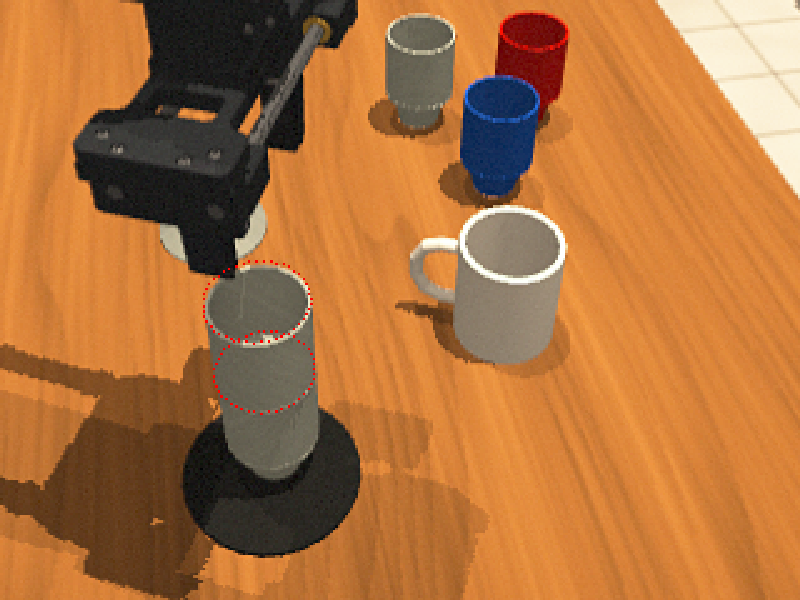

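The first cup is nested: its rim at side ≈(224,251) matches the predicted seated rim, and the mug is untouched. Next is cup B at (0.650, 0.119).

Call:
send_rows([
  [[0, 0.02, 0], [0, 0, 0], 0],
  [[-0.001, 0.06, 0], [0, 0, 0], 0],
  [[-0.002, 0.105, 0], [0, 0, 0], 0],
  [[-0.003, 0.15, 0], [0, 0, 0], 0],
  [[-0.003, 0.195, 0], [0, 0, 0], 0],
  [[-0.004, 0.24, 0], [0, 0, 0], 0],
  [[-0.004, 0.285, 0], [0, 0, 0], 0],
  [[-0.004, 0.33, 0], [0, 0, 0], 0],
  [[-0.004, 0.37, 0], [0, 0, 0], 0],
  [[-0.004, 0.39, 0], [0, 0, 0], 0],
])

```text
time_s: 9.85
tool_pos: [0.6485, 0.122, 0.3023]
orientation: [-0.002, 0.225, 0.974, -0.0]
force: [0.2, 0.5, -0.4]
opening: 0.0883
finger_force: 0.0
```

Call:
send_rows([
  [[0, 0, 0], [0, 0, 0], 0],
  [[0, 0, 0], [0, 0, 0], 0],
  [[0, 0, 0], [0, 0, 0], 0],
  [[0, 0, 0], [0, 0, 0], 0],
])

```text
time_s: 10.25
tool_pos: [0.6482, 0.1176, 0.3056]
orientation: [-0.0, 0.227, 0.974, -0.0]
force: [0.1, -0.8, 0.1]
opening: 0.0882
finger_force: 0.0
```

```bash
python3 - <<'E'
from h import *
go(.6501,.1192,.116)
E
```

```text
t 10.25 pos [0.6482 0.1176 0.3056] shift [-0.001   0.0024  0.1896] tool z [-0. -0. -1.] open 0.0882 F [ 0.1 -0.8  0.1]
```

Call:
send_rows([
  [[-0.001, 0.002, 0.03], [0, 0, 0], 0],
  [[-0.001, 0.002, 0.07], [0, 0, 0], 0],
  [[-0.001, 0.002, 0.11], [0, 0, 0], 0],
  [[-0.001, 0.002, 0.145], [0, 0, 0], 0],
  [[-0.001, 0.002, 0.172], [0, 0, 0], 0],
  [[-0.001, 0.002, 0.186], [0, 0, 0], 0],
  [[-0.001, 0.002, 0.19], [0, 0, 0], 0],
  [[-0.001, 0.002, 0.19], [0, 0, 0], 0],
  [[-0.001, 0.002, 0.19], [0, 0, 0], 0.5],
  [[-0.001, 0.002, 0.19], [0, 0, 0], 0.5],
])

```text
time_s: 11.25
tool_pos: [0.6518, 0.1206, 0.1179]
orientation: [0.002, 0.226, 0.974, 0.001]
force: [1.3, -0.4, 0.3]
opening: 0.0743
finger_force: 0.0
```

Call:
send_rows([
  [[0, 0, 0], [0, 0, 0], 0.5],
  [[0, 0, 0], [0, 0, 0], 0.5],
  [[0, 0, 0], [0, 0, 0], 0.5],
  [[0, 0, 0], [0, 0, 0], 0.5],
  [[0, 0, 0], [0, 0, 0], 0.5],
  [[0, 0, 0], [0, 0, 0], 0.5],
])

```text
time_s: 11.85
tool_pos: [0.6513, 0.1207, 0.1171]
orientation: [0.001, 0.226, 0.974, 0.0]
force: [0.0, -0.4, 6.7]
opening: 0.0623
finger_force: 30.6
```

Call:
send_rows([
  [[0, 0, -0.01], [0, 0, 0], 0.5],
  [[0, 0, -0.03], [0, 0, 0], 0.5],
  [[0, 0, -0.065], [0, 0, 0], 0.5],
  [[0, 0, -0.105], [0, 0, 0], 0.5],
  [[0, 0, -0.145], [0, 0, 0], 0.5],
  [[0, 0, -0.18], [0, 0, 0], 0.5],
  [[0, 0, -0.205], [0, 0, 0], 0.5],
  [[0, 0, -0.215], [0, 0, 0], 0.5],
  [[0, 0, -0.215], [0, 0, 0], 0.5],
  [[0, 0, -0.215], [0, 0, 0], 0.5],
])

```text
time_s: 12.85
tool_pos: [0.6496, 0.1204, 0.3287]
orientation: [-0.001, 0.226, 0.974, -0.001]
force: [-0.1, -0.3, -2.4]
opening: 0.0622
finger_force: 30.5
```

```bash
python3 - <<'E'
from h import *
go(.4737,-.2290,.332)
E
```

```text
t 12.85 pos [0.6496 0.1204 0.3287] shift [ 0.0042 -0.3911 -0.0026] tool z [-0.003 -0.    -1.   ] open 0.0622 F [-0.1 -0.3 -2.4]
```

Call:
send_rows([
  [[0, -0.015, 0], [0, 0, 0], 0.5],
  [[0.001, -0.05, 0], [0, 0, 0], 0.5],
  [[0.001, -0.09, 0], [0, 0, 0], 0.5],
  [[0.002, -0.13, 0], [0, 0, 0], 0.5],
  [[0.002, -0.17, 0], [0, 0, 0], 0.5],
  [[0.003, -0.21, 0], [0, 0, 0], 0.5],
  [[0.003, -0.25, 0], [0, 0, 0], 0.5],
  [[0.004, -0.29, 0], [0, 0, 0], 0.5],
  [[0.004, -0.33, 0], [0, 0, 0], 0.5],
  [[0.004, -0.36, 0], [0, 0, 0], 0.5],
])

```text
time_s: 13.85
tool_pos: [0.4856, -0.2029, 0.3287]
orientation: [-0.002, 0.227, 0.974, -0.0]
force: [0.8, -0.2, -2.1]
opening: 0.0622
finger_force: 30.5
```

Call:
send_rows([
  [[0, -0.02, 0], [0, 0, 0], 0.5],
  [[0, -0.029, 0], [0, 0, 0], 0.5],
  [[0, -0.031, 0], [0, 0, 0], 0.5],
  [[0, -0.031, 0], [0, 0, 0], 0.5],
  [[0, -0.031, 0], [0, 0, 0], 0.5],
  [[0, -0.031, 0], [0, 0, 0], 0.5],
])

```text
time_s: 14.45
tool_pos: [0.4751, -0.228, 0.3306]
orientation: [-0.0, 0.225, 0.974, 0.0]
force: [-0.3, -0.0, -1.6]
opening: 0.062
finger_force: 30.5
```

```bash
python3 - <<'E'
from h import *
go(.4737,-.2290,.252)
P=bot.observe()['tool_pos']
s=bot.snapshot('side'); c=s['image'][130:370,120:440].copy()
q=proj(s,np.vstack([ring(.031,.165)+[.4734,-.2279,0],ring(.018,P[2]-.117)+[P[0],P[1],0]]))
for p in q: cv2.circle(c,(int(p[0]-120+.5),int(p[1]-130+.5)),0,(0,0,255),-1)
cv2.imwrite('pics/c4.png',cv2.resize(c,(800,600),interpolation=cv2.INTER_NEAREST))
E
```

```text
t 14.45 pos [ 0.4751 -0.228   0.3306] shift [ 0.0008 -0.0016  0.0786] tool z [-0.  0. -1.] open 0.062 F [-0.3 -0.  -1.6]
```

View pics/c4.png

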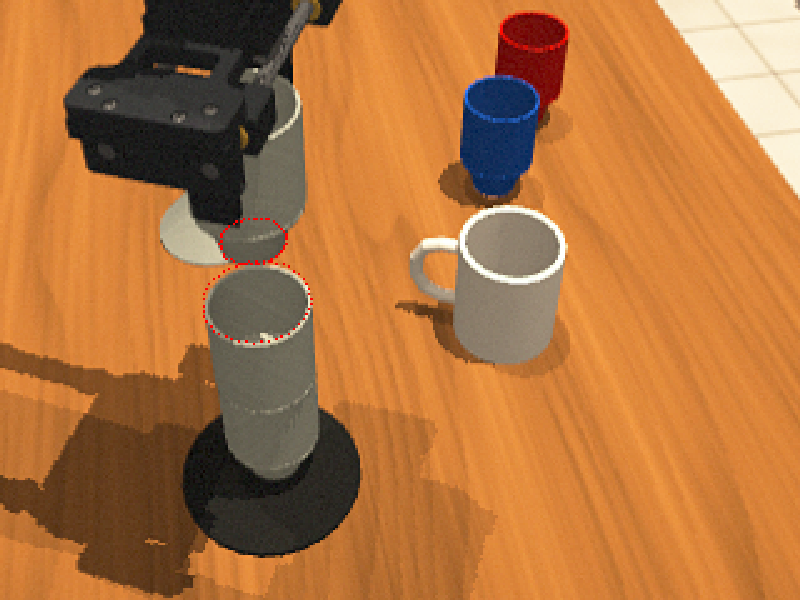

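The held foot (side ≈222,226) is centred over the mouth (≈224,251). I'll lower it in stages again.

Call:
send_rows([
  [[0.001, -0.0015, 0.008], [0, 0, 0], 0.5],
  [[0.001, -0.0015, 0.02], [0, 0, 0], 0.5],
  [[0.001, -0.0015, 0.032], [0, 0, 0], 0.5],
  [[0.001, -0.0015, 0.042], [0, 0, 0], 0.5],
  [[0.001, -0.0015, 0.05], [0, 0, 0], 0.5],
  [[0.001, -0.0015, 0.056], [0, 0, 0], 0.5],
  [[0.001, -0.0015, 0.062], [0, 0, 0], 0.5],
  [[0.001, -0.0015, 0.067], [0, 0, 0], 0.5],
  [[0.001, -0.0015, 0.07], [0, 0, 0], 0.5],
  [[0.001, -0.0015, 0.07], [0, 0, 0], 0.5],
])

```text
time_s: 15.5
tool_pos: [0.4731, -0.2297, 0.2603]
orientation: [-0.0, 0.226, 0.974, 0.0]
force: [0.2, -0.7, -1.7]
opening: 0.062
finger_force: 30.5
```

Call:
send_rows([
  [[0, 0, 0.002], [0, 0, 0], 0.5],
  [[0, 0, 0.004], [0, 0, 0], 0.5],
  [[0, 0, 0.006], [0, 0, 0], 0.5],
  [[0, 0, 0.007], [0, 0, 0], 0.5],
  [[0, 0, 0.007], [0, 0, 0], 0.5],
  [[0, 0, 0.007], [0, 0, 0], 0.5],
])

```text
time_s: 16.1
tool_pos: [0.4732, -0.2297, 0.2537]
orientation: [0.0, 0.226, 0.974, -0.0]
force: [1.2, -0.4, -2.1]
opening: 0.0619
finger_force: 30.5
```

Call:
send_rows([
  [[0, 0, 0.001], [0, 0, 0], 0.5],
  [[0, 0, 0.002], [0, 0, 0], 0.5],
  [[0, 0, 0.0025], [0, 0, 0], 0.5],
  [[0, 0, 0.0025], [0, 0, 0], 0.5],
])

```text
time_s: 16.5
tool_pos: [0.4736, -0.2299, 0.252]
orientation: [0.001, 0.226, 0.974, -0.0]
force: [-0.7, 0.8, 3.2]
opening: 0.0625
finger_force: 30.6
```

Contact came at the expected 0.252. I'll release.

Call:
send_rows([
  [[0, 0, 0], [0, 0, 0], 0.25],
  [[0, 0, 0], [0, 0, 0], 0.1],
  [[0, 0, 0], [0, 0, 0], 0],
  [[0, 0, 0], [0, 0, 0], 0],
  [[0, 0, 0], [0, 0, 0], 0],
  [[0, 0, -0.02], [0, 0, 0], 0],
  [[0, 0, -0.06], [0, 0, 0], 0],
  [[0, 0, -0.1], [0, 0, 0], 0],
  [[0, 0, -0.12], [0, 0, 0], 0],
  [[0, 0, -0.12], [0, 0, 0], 0],
])

```text
time_s: 17.5
tool_pos: [0.4746, -0.2305, 0.3755]
orientation: [0.004, 0.226, 0.974, -0.001]
force: [0.7, 0.7, 0.5]
opening: 0.0883
finger_force: 0.0
```

Call:
send_rows([
  [[0, 0.03, 0], [0, 0, 0], 0],
  [[0, 0.07, 0], [0, 0, 0], 0],
  [[0, 0.11, 0], [0, 0, 0], 0],
  [[0, 0.15, 0], [0, 0, 0], 0],
  [[0, 0.17, 0], [0, 0, 0], 0],
  [[0, 0.17, 0], [0, 0, 0], 0],
  [[0, 0.17, 0], [0, 0, 0], 0],
  [[0, 0.17, 0], [0, 0, 0], 0],
])

```text
time_s: 18.3
tool_pos: [0.5474, -0.0779, 0.3701]
orientation: [-0.001, 0.226, 0.974, -0.0]
force: [0.6, 0.2, 0.6]
opening: 0.0882
finger_force: 0.0
```

```bash
python3 - <<'E'
from h import *
go(.4737,-.2290,.252)
s=bot.snapshot('side'); c=s['image'][130:370,120:440].copy()
for z in (.23,.165):
  for p in proj(s,ring(.031,z)+[.4734,-.2279,0]): cv2.circle(c,(int(p[0]-120+.5),int(p[1]-130+.5)),0,(0,0,255),-1)
cv2.imwrite('pics/c5.png',cv2.resize(c,(800,600),interpolation=cv2.INTER_NEAREST))
E
```

```text
t 18.3 pos [ 0.5474 -0.0779  0.3701] shift [-0.0007 -0.168   0.1183] tool z [-0.002 -0.    -1.   ] open 0.0882 F [0.6 0.2 0.6]
```

View pics/c5.png

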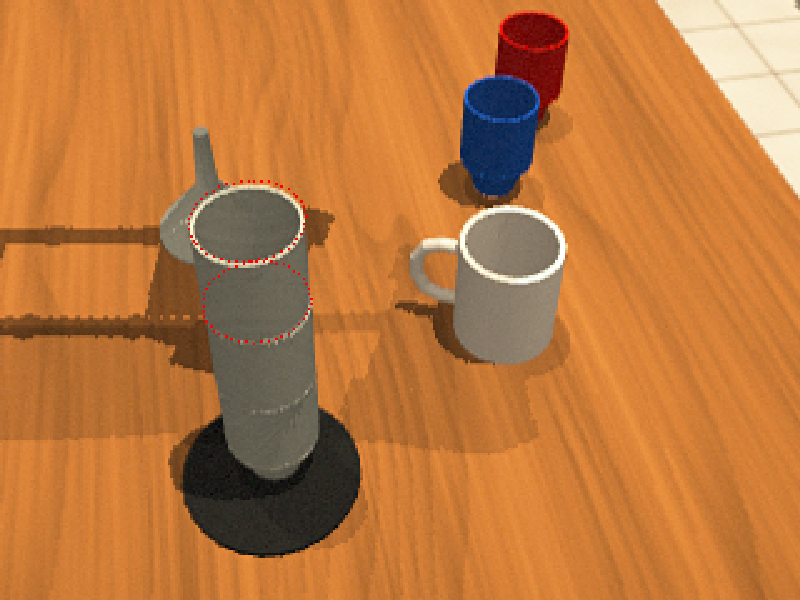

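The stack stands upright, with its top rim at side ≈(219,220) matching the predicted height. The mug, funnel and look-alikes haven't moved.

```bash
python3 -c "
from workcell import bot
print(bot.finish_job())"
```

```text
the job is handed in; nothing more can be done
None
```

The three steel tumblers are nested in one upright stack on the mat with the gripper clear, the white mug was left where it stood, and the job was handed in at about 18 s of the 64 s allowed; no verdict came back.

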